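Pin the test case's hinge in the sloping jig

TASK

Take the blue hinge leaf from its yellow stand and slide it edgewise into the white guides of the sloping jig until it seats on the deck with its knuckle in line over the fixed one. Then push the red-headed brass pin through both knuckles until its head is fully home on the upper one, and let go. Leave the other rods, the jars, the beaker and the screwdriver where they are.

Things in the scene. Friction and masses are not known exactly. Their poses are not given: they have to be found in the camera images.
- hinge: Fixed sloping dark steel deck of the hinge jig (grey base 170 x 120 mm). Origin on the deck's surface midway between the two white guides, 75 mm above the bench. z is the deck's normal, leaning exactly 30 degrees from vertical, down-slope, roughly toward the robot; x runs up the slope, y is level. Leaf and pin go in along -z. Deck: x -92 to 58, y -50 to 50 mm.
- guides (a point): Point on the deck between the white guides (same place and axes as hinge). They hold a 4 mm plate in the x-z plane: slot y -3 to 3, end walls at x -32 and 34. Lips: x -32 to -20, straight to z 22, and x 20 to 38, straight to z 37 mm; above that 8 mm of flared lead-in.
- bore (a point): Mouth of the fixed steel knuckle's bore, on its axis, at (-44, 0, 30) mm in hinge (same axes). Barrel 20 mm outside, bore 11 mm along z, open down to the deck (z 0). The fixed leaf runs on from it to x -81 mm, 30 mm high, 4 mm thick.
- leaf_mid (a point): Centre of the loose leaf's blue plate, 64 (x) x 4 (y) x 76 (z) mm, about 80 g; z up, x away from its steel knuckle: 20 mm barrel, 11 mm bore along z, axis 44 mm from this point in -x, 32 to 57 mm above the plate's lower edge. Seated on the deck its axes equal hinge's and it is at (0 to 2, 0, 38) mm there; by its weight it settles at x 0, where the knuckles are in line.
- leaf: The same loose hinge leaf; origin at the centre of the plate's lower edge.
- stand: Yellow slotted stand (fixed) in which the leaf stands upright at the start: base 100 x 60 x 6 mm, end guides 26 mm high, 6 mm slot along x. Origin: centre of the underside. The leaf's lower edge is 6 mm above the bench, its knuckle toward the stand's -x.
- pin_mid (a point): Middle of the hinge pin, on its axis, 43 mm above the tip: brass shank 8 mm across, 50 mm long, 4 mm tapered tip; red square head 14 x 14 x 36 mm (from 7 to 43 mm above this point); about 35 g. z runs from tip to head, x and y square to the head's sides. Home in both knuckles, its shoulder rests on the leaf's knuckle and this point is at (-44, 0, 50) mm in hinge.
- pin: The same pin; origin at its tip.
- block: Grey pin block (fixed) 135 x 50 x 56 mm, origin at the centre of its underside. Three upright 11 mm holes 53 mm deep at x -42, 0 and 42 mm; the pin and two other rods stand in them in any order, shanks down, shoulders on the top face.
- beaker: clear plastic beaker, 70 mm across, 85 mm tall; origin: the centre of its underside; a bystander
- jar_blue: small clear jar with a blue cap, 40 mm across, 90 mm tall; origin: the centre of its underside; a bystander
- jar_white: small clear jar with a white cap, 40 mm across, 90 mm tall; origin: the centre of its underside; a bystander
- driver: screwdriver lying on the bench, 170 mm long; origin: about its middle, underneath; a bystander
- rod_white: another rod in the pin block: grey shank, round white head 14 mm across and 26 mm tall; origin: its tip; a bystander
- rod_black: another rod in the pin block: steel shank, round black head 16 mm across and 20 mm tall; origin: its tip; a bystander
Mind the look-alikes: they are no part of the job. What is shaped like the pin but purple or turquoise is not meant.

How it is judged:
On the way, in this order (a step that is already met when the one before it is completed fails the run):
1. the leaf is seated in the guides (x of leaf_mid in the frame of hinge between -0.0035 and 0.0045 m and y of leaf_mid in the frame of hinge between -0.003 and 0.003 m and z of leaf_mid in the frame of hinge between 0.034 and 0.041 m and angle between the z axis of leaf_mid and the z axis of hinge, either way round below 0.08 rad and angle between the x axis of leaf_mid and the x axis of hinge, either way round below 0.08 rad), for 0.2 s.
2. the pin is home through both knuckles (all of step 1 and x of pin_mid in the frame of hinge between -0.0475 and -0.0405 m and y of pin_mid in the frame of hinge between -0.0035 and 0.0035 m and z of pin_mid in the frame of hinge between 0.045 and 0.053 m and angle between the z axis of pin_mid and the z axis of hinge, either way round below 0.08 rad), for 0.2 s.
At the end, for the whole second after the job is handed in: Leaf seated in the guides (within 3 mm of the deck, 3 mm sideways, 3.5 to 4.5 mm lengthwise, 0.08 rad); pin through both knuckles, shoulder within 3 mm of home, axis within 3.5 mm and 0.08 rad of the fixed knuckle; both at rest, fingers touching nothing (all of step 2 and contact force between the fingers and anything else below 0.3 N and linear speed of each of leaf, pin below 0.01 m/s).
It fails at once if a bystander was moved more than 40 mm (the rods in the block: 15 mm) (distance of any of beaker, jar_blue, jar_white, driver from where it was at the start of the episode above 0.04 m or distance of any of rod_white, rod_black from where it was at the start of the episode above 0.015 m).
It also fails if it takes over 61 s, if anything falls off the work surface, if the arm or the gripper's body presses on something with over 40 N, if the wrist force passes 120 N, or if a joint passes its speed limit or range.

ROBOT

A 6-joint arm with a two-finger parallel gripper is mounted at the origin on the work surface. World frame = base frame: x ahead of the robot, y to its left, z up, the work surface at z = 0. Lengths are in m, angles in rad, forces in N, time in s.
With the tool pointing down it reaches from about 0.35 to 0.975 m from the base axis. Payload 4.9 kg.
Tool frame: the origin (TCP) lies midway between the tips of the shut fingers; the grasp point (between the pads) lies ctrl.grip_depth behind it (ctrl.grip_depth is the distance from the TCP to the grasp point, in m); z points along the fingers, y is the line along which they close (so a half turn about z gives the same grasp; the last joint's range is limited). The gripper opens to 85 mm and grips with 20 to 120 N. Pads are 22 mm wide; open, the fingers measure 114 mm over their backs; the gripper's body (76 mm by 85 mm) begins 54 mm behind the grasp point. The pads swing forward as they close: fully open they stand 13 mm farther back than shut.
Start: joints at [1.195, 0.053, 1.613, -0, 1.476, -0.119], TCP at [0.159, 0.604, 0.231] pointing down, gripper open.
Joint ranges: [-3.01, 3.01], [-1.01, 2.22], [0.06, 2.58], [-1.02, 4.17], [0.09, 2.62], [-3.14, 3.14]. Speed limits (rad/s): [2.57, 2.57, 3.14, 3.14, 3.14, 3.14].

INTERFACE

Orientations are given as a rotation vector (axis times angle).
In Python, from station import ctrl, get_image, camera_model gives the robot as it stands. The module is installed in compiled form; this text tells all that it offers.
- The arm moves only by the shell command python3 -m crank 'ROWS' [FORCE]. ROWS is JSON, a list of rows, each a list of 7 numbers: the shift along the tool's x, y, z in mm, then the turn, a rotation vector about the tool's x, y, z in rad, then the opening, from -1 (shut) to 1 (fully open). A call has exactly 10 rows; each row shifts and turns the commanded pose from where the row before left it, along the tool's axes as they then stand; what a row does not reach is not made up. A row lasts 1/12 s, in which the tool goes at most 41.7 mm and 7.16 degrees, less where a joint would pass 70% of its speed; a pose out of reach is approached as far as the arm can. A call with a gripper value outside its range is refused whole. The fingers move at their own pace and stop on an object; FORCE is the grip in N (left out, the last holds). Time passes only in rows, so rows that do not move let the fingers close, or fill a call up. It gives the time, the measured TCP pose, the force, the opening and the grip force at its end, in the units of the state.
- ctrl.get_obs(): the state, without advancing time (a new reading comes with each control period).
- get_image(name): name is "scene" or "top" or "wrist"; returns the picture (400x640x3 uint8, red, green, blue); there is no depth.
- camera_model(name): a dict with "vertical_fov" (degrees; the focal length in pixels is half the picture's height over the tangent of half this angle, whatever the lens; pixels are square), "cx", "cy" (the principal point, pixels), "R" (3x3) and "t" (3): a world point X has camera coordinates R X + t; the wrist camera has in their place "hand_eye" (4x4, takes a point from camera to tool coordinates, whose origin is the TCP and whose axes are the flange's). Camera axes: x right, y down, z forward; pixel columns grow to the right and rows downward; lengths in m; the calibration is good to about 2 mm. A picture is of the moment at which its call begins: read the wrist's pose just before it. camera_model takes no time and is no camera call.
- ctrl.finish_job(): hands the job in; it is judged then, once.
The state is a dict: "t": time; "q": joint angles; "dq": joint speeds; "effort": joint torques, N m; "tool_pos": TCP position; "tool_rot": TCP orientation; "contact_force": force on the tool from outside, world axes, zero at the start; "wrist_torque": the same for the moment, N m; "opening": finger opening in m; "grip_force": force on a finger pad.
Only numpy, scipy, OpenCV 4.12 (cv2) and the standard library are available. Lean on these libraries where they do the work, as an engineer would, in place of code of your own. Each camera call takes 0.05 s, during which the arm holds its last target. There are 200 camera calls.

## Working session

There is one attempt and no reset: what is moved stays moved. The work goes in short steps, Python scripts to look and compute and a shell command to move; the robot and the scene stay as the last step left them, time stands still between calls to the robot, and variables do not carry over. Pictures are saved under pics/ and viewed, at most 10 in all, crops included, and the job is handed in when it is done.

```bash
mkdir -p pics; python3 - <<'E'
from station import ctrl,get_image,camera_model
import cv2,numpy as np
o=ctrl.get_obs();print({k:np.round(v,3) for k,v in o.items()},ctrl.grip_depth)
for n in("scene","top"):
    im=get_image(n);cv2.imwrite(f"pics/{n}0.png",im[:,:,::-1]);np.save(f"pics/{n}0.npy",im)
    m=camera_model(n);print(n,{k:np.round(v,4) for k,v in m.items()}, 'C',-np.array(m['R']).T@m['t'])
m=camera_model('wrist');print({k:np.round(v,4) for k,v in m.items()})
E
```

```text
{'t': np.float64(0.0), 'q': array([ 1.195,  0.053,  1.614,  0.   ,  1.476, -0.119]), 'dq': array([ 0.   ,  0.002, -0.   , -0.001,  0.002,  0.001]), 'effort': array([-2.0000e-03, -3.9370e+01, -3.7016e+01, -0.0000e+00,  7.0000e-03,
        0.0000e+00]), 'tool_pos': array([0.159, 0.604, 0.23 ]), 'tool_rot': array([-4.020e-01, -3.115e+00,  3.000e-03]), 'contact_force': array([-0.438, -0.826,  0.306]), 'wrist_torque': array([-0.016,  0.013,  0.01 ]), 'grip_force': np.float64(0.0), 'opening': np.float64(0.085)} 0.0187
scene {'vertical_fov': np.float64(54.5288), 'cx': np.float64(319.3703), 'cy': np.float64(199.6136), 'R': array([[ 0.6511,  0.7589,  0.0127],
       [ 0.4838, -0.4021, -0.7773],
       [-0.5848,  0.5123, -0.629 ]]), 't': array([-0.4066, -0.2167,  1.2478])} C [ 1.09922952 -0.41785942  0.62160928]
top {'vertical_fov': np.float64(55.0603), 'cx': np.float64(325.6443), 'cy': np.float64(193.1819), 'R': array([[-0.089 , -0.996 ,  0.0051],
       [-0.9755,  0.0861, -0.2026],
       [ 0.2014, -0.023 , -0.9792]]), 't': array([0.0825, 0.5985, 1.0079])} C [0.38822196 0.05384054 1.10782508]
{'vertical_fov': np.float64(64.1327), 'cx': np.float64(317.2241), 'cy': np.float64(200.1585), 'hand_eye': array([[-2.000e-04, -9.604e-01, -2.785e-01,  7.040e-02],
       [ 1.000e+00, -1.000e-04, -5.000e-04, -9.000e-04],
       [ 4.000e-04, -2.785e-01,  9.604e-01, -1.429e-01],
       [ 0.000e+00,  0.000e+00,  0.000e+00,  1.000e+00]])}
```

View pics/top0.png

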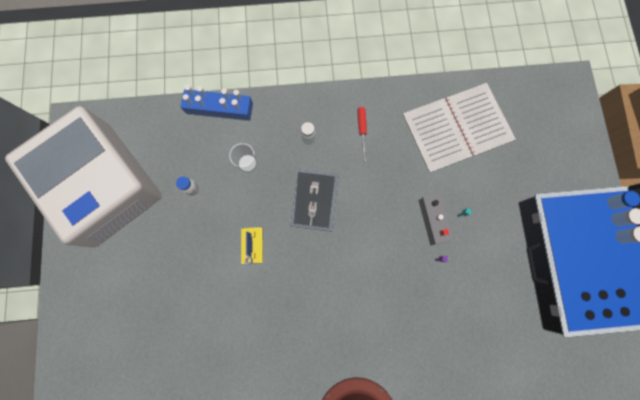

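View pics/scene0.png

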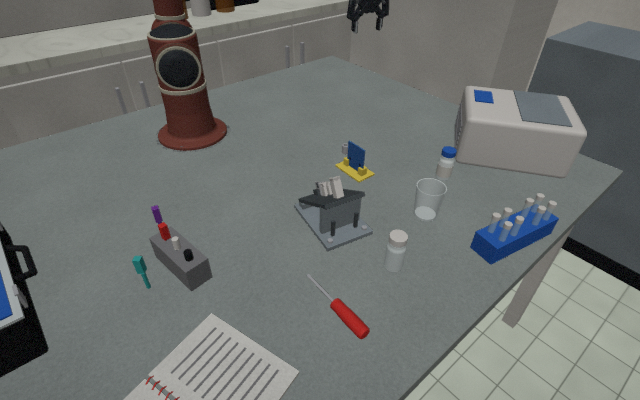

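Top view: the stand with the blue leaf is at about (251,245), the jig at (314,202), and the red pin at the near end of the block at (445,232). In the scene view these are at (355,160), (332,200) and (165,232). Next I'll get coarse positions.

```bash
cat > h.py <<'E'
from station import ctrl,get_image,camera_model
import cv2,numpy as np
from scipy.spatial.transform import Rotation as Ro
def model(n,o=None):
    m=camera_model(n);f=200/np.tan(np.radians(m['vertical_fov'])/2)
    if n=='wrist':
        T=np.eye(4);T[:3,:3]=Ro.from_rotvec(o['tool_rot']).as_matrix();T[:3,3]=o['tool_pos']
        W=T@np.array(m['hand_eye']);return f,m['cx'],m['cy'],W[:3,:3],W[:3,3]
    R=np.array(m['R']);return f,m['cx'],m['cy'],R.T,-R.T@np.array(m['t'])
def ray(M,p):
    f,cx,cy,R,C=M;d=R@np.array([(p[0]-cx)/f,(p[1]-cy)/f,1]);return C,d/np.linalg.norm(d)
def onz(M,p,z):
    C,d=ray(M,p);return C+d*(z-C[2])/d[2]
def proj(M,X):
    f,cx,cy,R,C=M;c=R.T@(np.asarray(X)-C);return np.array([cx+f*c[0]/c[2],cy+f*c[1]/c[2]])
def tri(rays):
    A=0;b=0
    for C,d in rays:
        P=np.eye(3)-np.outer(d,d);A=A+P;b=b+P@C
    X=np.linalg.solve(A,b);return X,[np.linalg.norm(np.cross(X-C,d)) for C,d in rays]
def snap(tag):
    o=ctrl.get_obs();im=get_image('wrist');cv2.imwrite(f'pics/{tag}.png',im[:,:,::-1])
    np.savez(f'pics/{tag}.npz',im=im,p=o['tool_pos'],r=o['tool_rot']);return im,model('wrist',o)
def load(tag):
    z=np.load(f'pics/{tag}.npz');return z['im'],model('wrist',dict(tool_pos=z['p'],tool_rot=z['r']))
def blobs(im,lo,hi,amin=6):
    hsv=cv2.cvtColor(np.ascontiguousarray(im),cv2.COLOR_RGB2HSV);m=cv2.inRange(hsv,lo,hi)
    n,l,s,c=cv2.connectedComponentsWithStats(m)
    return sorted([(int(s[i,4]),c[i],s[i,:4],l==i) for i in range(1,n) if s[i,4]>=amin],key=lambda b:-b[0])
E
python3 - <<'E'
from h import *
np.set_printoptions(precision=3,suppress=True)
for n in('top','scene'):
    im=np.load(f'pics/{n}0.npy');M=model(n)
    for nm,lo,hi in(('yellow',(20,120,100),(33,255,255)),('red',(0,150,90),(6,255,255)),('blue',(100,120,40),(125,255,200))):
        for b in blobs(im,lo,hi)[:6]:print(n,nm,b[0],b[1],b[2],onz(M,b[1],.04))
M=model('top')
for p in((314,202),(300,173),(336,177),(291,229),(331,231)):print('jig',p,onz(M,p,.0),onz(M,p,.075))
E
```

```text
top yellow 540 [252.198 244.189] [241 228  22  35] [0.482 0.244 0.04 ]
top red 155 [361.89  120.174] [359 108   7  25] [ 0.818 -0.098  0.04 ]
top red 19 [445.105 231.579] [443 230   5   4] [ 0.47  -0.293  0.04 ]
top blue 10225 [594.074 258.871] [542 189  98 142] [ 0.359 -0.691  0.04 ]
top blue 968 [217.569 103.519] [181  91  70  26] [0.908 0.325 0.04 ]
top blue 552 [ 80.389 207.873] [ 63 192  35  32] [0.626 0.719 0.04 ]
top blue 131 [182.534 182.611] [176 177  14  12] [0.674 0.433 0.04 ]
scene yellow 379 [354.393 170.765] [336 157  38  25] [0.526 0.205 0.04 ]
scene red 609 [349.681 318.511] [331 298  38  41] [ 0.84  -0.117  0.04 ]
scene red 127 [163.748 230.811] [158 222  12  19] [ 0.425 -0.271  0.04 ]
scene red 9 [155.111 384.   ] [153 382   6   6] [ 0.734 -0.418  0.04 ]
scene red 7 [147.857 380.   ] [146 377   5   7] [ 0.721 -0.424  0.04 ]
scene red 7 [161.571 389.   ] [160 387   5   5] [ 0.747 -0.414  0.04 ]
scene blue 1992 [510.644 237.661] [470 206  89  58] [0.919 0.287 0.04 ]
scene blue 345 [355.333 155.293] [348 141  17  29] [0.474 0.26  0.04 ]
scene blue 305 [  3.633 301.872] [  0 273  12  47] [ 0.419 -0.563  0.04 ]
scene blue 198 [482.944  96.227] [474  90  19  13] [0.486 0.894 0.04 ]
scene blue 142 [448.599 151.606] [442 146  15  12] [0.629 0.479 0.04 ]
scene blue 74 [513.649 217.   ] [508 211  14  15] [0.889 0.355 0.04 ]
jig (314, 202) [0.593 0.064 0.   ] [0.579 0.064 0.075]
jig (300, 173) [0.684 0.098 0.   ] [0.664 0.095 0.075]
jig (336, 177) [ 0.662 -0.007  0.   ] [ 0.644 -0.003  0.075]
jig (291, 229) [0.52  0.137 0.   ] [0.511 0.131 0.075]
jig (331, 231) [0.504 0.022 0.   ] [0.496 0.024 0.075]
```

```bash
R='[[-22,-16.5,-5,0,0,0,1],[-22,-16.5,-5,0,0,0,1],[-22,-16.5,-5,0,0,0,1],[-22,-16.5,-5,0,0,0,1],[-22,-16.5,-5,0,0,0,1],[-22,-16.5,-5,0,0,0,1],[-22,-16.5,-5,0,0,0,1],[-22,-16.5,-5,0,0,0,1],[-22,-16.5,-5,0,0,0,1],[-22,-16.5,-5,0,0,0,1]]'
python3 -m crank '[[-22,-16.5,-5,0,0,0,1],[-22,-16.5,-5,0,0,0,1],[-22,-16.5,-5,0,0,0,1],[-22,-16.5,-5,0,0,0,1],[-22,-16.5,-5,0,0,0,1],[-22,-16.5,-5,0,0,0,1],[-22,-16.5,-5,0,0,0,1],[-22,-16.5,-5,0,0,0,1],[-22,-16.5,-5,0,0,0,1],[-22,-16.5,-5,0,0,0,1]]'
python3 -m crank '[[-22,-16.5,-5,0,0,0,1],[-22,-16.5,-5,0,0,0,1],[-22,-16.5,-5,0,0,0,1],[-22,-16.5,-5,0,0,0,1],[-22,-16.5,-5,0,0,0,1],[-22,-16.5,-5,0,0,0,1],[-22,-16.5,-5,0,0,0,1],[-22,-16.5,-5,0,0,0,1],[-22,-16.5,-5,0,0,0,1],[0,0,0,0,0,0,1]]'
python3 -c "
from h import *
snap('w1')"
```

```text
t: 0.93
tool_pos: [0.33, 0.3877, 0.281]
tool_rot: [-0.402, -3.115, 0.001]
contact_force: [-0.1, -1.3, 0.2]
opening: 0.0856
grip_force: 0.0
t: 1.77
tool_pos: [0.4856, 0.192, 0.3267]
tool_rot: [0.409, 3.113, -0.002]
contact_force: [-0.1, 0.3, -0.7]
opening: 0.0851
grip_force: 0.0
```

View pics/w1.png

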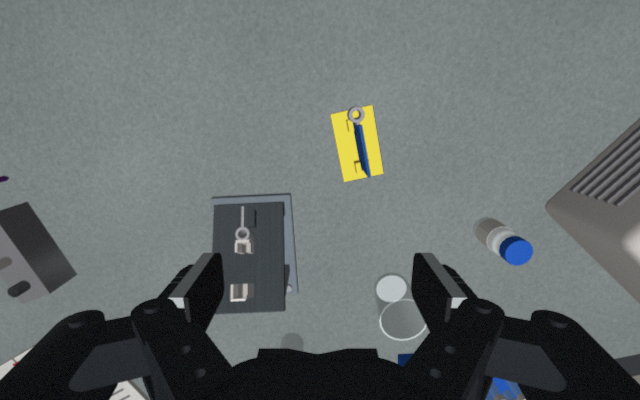

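The wrist view shows the leaf's ring at (356,115) with its blue plate running to (368,175). The fixed knuckle is at (242,233) and the white lips are at (240,245) and (239,292). I'll zoom in on these.

```bash
python3 - <<'E'
from h import *
im,M=load('w1')
a=cv2.resize(im[190:315,205:305],None,fx=4,fy=4,interpolation=cv2.INTER_CUBIC)
b=cv2.resize(im[95:195,320:395],None,fx=5,fy=5,interpolation=cv2.INTER_CUBIC)
c=np.zeros((500,780,3),np.uint8);c[:,:400]=a;c[:,402:777]=b
for i in range(0,100,10):
    cv2.putText(c,str(205+i),(i*4,8),0,.28,(255,255,255));cv2.line(c,(i*4,8),(i*4,12),(255,0,0))
for i in range(0,125,10):cv2.putText(c,str(190+i),(0,i*4+3),0,.28,(255,255,0))
for i in range(0,75,10):cv2.putText(c,str(320+i),(402+i*5,8),0,.28,(255,255,255));cv2.line(c,(402+i*5,8),(402+i*5,12),(255,0,0))
for i in range(0,100,10):cv2.putText(c,str(95+i),(402,i*5+3),0,.28,(255,255,0))
cv2.imwrite('pics/z1.png',c[:,:,::-1])
np.set_printoptions(precision=4,suppress=True)
for nm,lo,hi,z in(('yel',(20,120,100),(33,255,255),.006),('blue',(95,100,30),(125,255,255),.082)):
    for q in blobs(im,lo,hi,30)[:4]:
        ys,xs=np.nonzero(q[3]);r=cv2.minAreaRect(np.c_[xs,ys].astype(np.float32))
        print(nm,q[0],q[1],q[2]);print([onz(M,p,z) for p in cv2.boxPoints(r)],cv2.boxPoints(r).tolist())
E
```

```text
yel 1362 [346.5565 146.6916] [331 111  36  71]
[array([0.4304, 0.2228, 0.006 ]), array([0.4323, 0.2552, 0.006 ]), array([0.5315, 0.2535, 0.006 ]), array([0.5299, 0.2191, 0.006 ])] [[329.2918395996094, 113.88594055175781], [352.1221008300781, 109.07957458496094], [366.3608093261719, 176.71351623535156], [343.5305480957031, 181.51988220214844]]
yel 865 [371.4867 141.0197] [360 105  23  71]
[array([0.4314, 0.2626, 0.006 ]), array([0.4335, 0.283 , 0.006 ]), array([0.5332, 0.2786, 0.006 ]), array([0.5312, 0.257 , 0.006 ])] [[357.1621398925781, 106.97297668457031], [371.7567443847656, 104.54054260253906], [383.2432556152344, 173.45945739746094], [368.6486511230469, 175.8918914794922]]
yel 40 [355.35  114.075] [352 111   7   7]
[array([0.4348, 0.2544, 0.006 ]), array([0.437 , 0.2625, 0.006 ]), array([0.4449, 0.2607, 0.006 ]), array([0.4427, 0.2526, 0.006 ])] [[352.0, 111.0], [358.0, 111.0], [358.0, 117.0], [352.0, 117.0]]
blue 748 [515.7821 250.4425] [499 236  34  30]
[array([0.6539, 0.3887, 0.082 ]), array([0.6298, 0.4153, 0.082 ]), array([0.6677, 0.4429, 0.082 ]), array([0.6931, 0.4164, 0
[... 303 characters left out ...]
.4008, 0.082 ]), array([0.9016, 0.3457, 0.082 ])] [[484.0, 377.0], [521.0, 377.0], [521.0, 399.0], [484.0, 399.0]]
blue 353 [361.4278 148.4164] [354 124  16  53]
[array([0.4469, 0.2449, 0.082 ]), array([0.4476, 0.2536, 0.082 ]), array([0.5128, 0.2506, 0.082 ]), array([0.5121, 0.2415, 0.082 ])] [[353.0872497558594, 124.16107177734375], [360.4463195800781, 122.8624267578125], [369.7986755371094, 175.85906982421875], [362.4396057128906, 177.15771484375]]
blue 140 [403.4357 358.9071] [397 354  16  13]
[array([0.7842, 0.2321, 0.082 ]), array([0.7899, 0.2534, 0.082 ]), array([0.8113, 0.2495, 0.082 ]), array([0.8055, 0.2279, 0.082 ])] [[397.0, 354.0], [412.0, 354.0], [412.0, 366.0], [397.0, 366.0]]
```

View pics/z1.png

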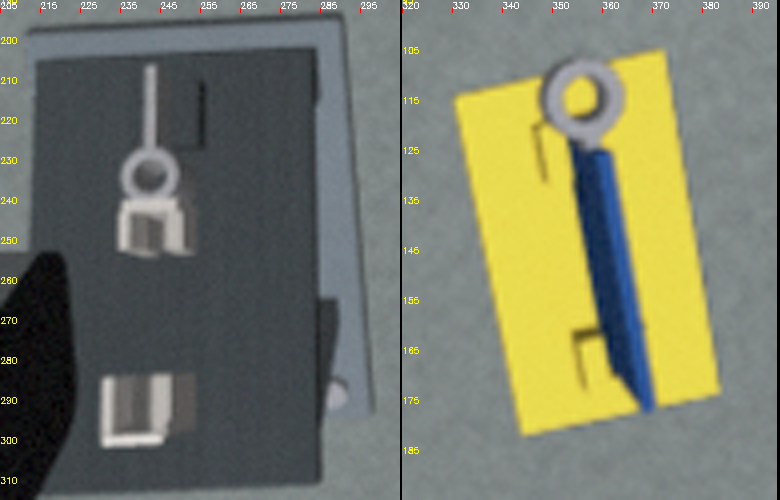

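```bash
python3 - <<'E'
from h import *
np.set_printoptions(precision=4,suppress=True)
im,M=load('w1')
for n,p,z in(('ring',(242,233.5),.079),('fixleafend',(242,206),.0605),('d-+',(283.5,202),.029),('d--',(213.5,205),.029),('d++',(285,310),.104),
 ('leafring',(356.3,114.5),.063),('top0',(360.5,125),.082),('top1',(368.5,176),.082)):print(n,onz(M,p,z))
o=ctrl.get_obs();print(o['tool_pos'],Ro.from_rotvec(o['tool_rot']).as_matrix())
E
```

```text
ring [0.5457 0.0722 0.079 ]
fixleafend [0.5141 0.0784 0.0605]
d-+ [0.5313 0.128  0.029 ]
d-- [0.5095 0.029  0.029 ]
d++ [0.6556 0.1009 0.104 ]
leafring [0.4381 0.2531 0.063 ]
top0 [0.4501 0.2531 0.082 ]
top1 [0.5126 0.249  0.082 ]
[0.4844 0.1936 0.3262] [[-0.9663  0.2574 -0.0003]
 [ 0.2574  0.9663 -0.0001]
 [ 0.0002 -0.0002 -1.    ]]
```

```bash
python3 -m crank '[[11.2,26.8,0,0,0,0,1],[11.2,26.8,0,0,0,0,1],[0,0,20,0,0,-0.1,1],[0,0,20,0,0,-0.111,1],[0,0,20,0,0,0,1],[0,0,20,0,0,0,1],[0,0,20,0,0,0,1],[0,0,20,0,0,0,1],[0,0,0,0,0,0,1],[0,0,0,0,0,0,1]]'
python3 - <<'E'
from h import *
np.set_printoptions(precision=4,suppress=True)
im,M=snap('w2');o=ctrl.get_obs();print(o['tool_pos'],Ro.from_rotvec(o['tool_rot']).as_matrix()[:,0])
for b in blobs(im,(95,100,30),(125,255,255),100)[:3]:
    ys,xs=np.nonzero(b[3]);bx=cv2.boxPoints(cv2.minAreaRect(np.c_[xs,ys].astype(np.float32)));print(b[0],b[1],b[2],bx.tolist(),[onz(M,p,.082) for p in bx])
print('pred tcp',proj(M,[.4765,.2512,.066]))
c=cv2.resize(im[100:400,140:500],None,fx=1.6,fy=1.6);cv2.imwrite('pics/z2.png',c[:,:,::-1])
E
```

```text
t: 2.65
tool_pos: [0.4738, 0.2529, 0.2047]
tool_rot: [-0.07, -3.137, 0.002]
contact_force: [-0.2, 0.4, 0.4]
opening: 0.0851
grip_force: 0.0
[0.4749 0.2532 0.2065] [-0.999   0.0449  0.0005]
291 [316.4845 201.1065] [315 164   4  74] [[315.0, 164.0], [318.0, 164.0], [318.0, 237.0], [315.0, 237.0]] [array([0.4481, 0.251 , 0.082 ]), array([0.4482, 0.2535, 0.082 ]), array([0.514 , 0.2506, 0.082 ]), array([0.5139, 0.2479, 0.082 ])]
pred tcp [316.7961 191.9704]
```

View pics/z2.png

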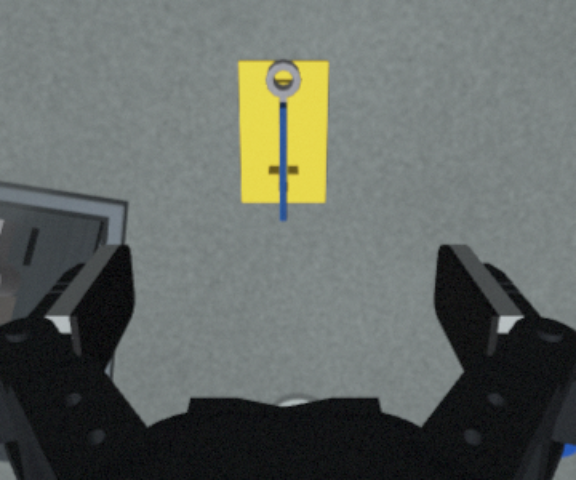

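The leaf stands vertical in the picture at column 316, rows 164–237, so it is aligned with the tool. It needs a 2 mm sideways correction. Now I'll descend and grip.

```bash
python3 -m crank '[[-1,-2,20,0,0,0,1],[0,0,20,0,0,0,1],[0,0,20,0,0,0,1],[0,0,20,0,0,0,1],[0,0,20,0,0,0,1],[0,0,20,0,0,0,0.6],[0,0,20,0,0,0,0.4],[0,0,19.5,0,0,0,0.2],[0,0,0,0,0,0,0],[0,0,0,0,0,0,-0.4]]' 60
python3 -m crank '[[0,0,0,0,0,0,-1],[0,0,0,0,0,0,-1],[0,0,0,0,0,0,-1],[0,0,0,0,0,0,-1],[0,0,0,0,0,0,-1],[0,0,0,0,0,0,-1],[0,0,0,0,0,0,-1],[0,0,0,0,0,0,-1],[0,0,0,0,0,0,-1],[0,0,0,0,0,0,-1]]' 60
```

```text
t: 3.53
tool_pos: [0.4765, 0.2509, 0.0475]
tool_rot: [0.072, 3.141, 0.0]
contact_force: [-0.6, -0.1, 0.4]
opening: 0.032
grip_force: 0.0
t: 4.37
tool_pos: [0.4781, 0.2513, 0.0494]
tool_rot: [0.072, 3.137, 0.003]
contact_force: [-0.3, 1.0, 7.0]
opening: 0.0034
grip_force: 60.3
```

```bash
python3 -m crank '[[0,0,-15,0,0,0,-1],[0,0,-20,0,0,0,-1],[0,0,-26,0,0,0,-1],[0,0,-26,0,0,0,-1],[0,0,-26,0,0,0,-1],[0,0,-26,0,0,0,-1],[0,0,-26,0,0,0,-1],[-11.8,-29.2,0,0,0,0,-1],[-11.8,-29.2,0,0,0,0,-1],[-11.8,-29.2,0,0,0,0,-1]]'
python3 -m crank '[[-11.8,-29.2,0,0,0,0,-1],[-11.8,-29.2,0,0,0,0,-1],[-11.8,-29.2,0,0,0,0,-1],[0,0,0,0,0,0.085,-1],[0,0,0,0,0,0.085,-1],[0,0,0,0,-0.105,0,-1],[0,0,0,0,-0.105,0,-1],[0,0,0,0,-0.105,0,-1],[0,0,0,0,-0.105,0,-1],[0,0,0,0,-0.104,0,-1]]'
python3 -m crank '[[0,0,0,0,0,0,-1],[0,0,0,0,0,0,-1],[0,0,0,0,0,0,-1],[0,0,0,0,0,0,-1],[0,0,0,0,0,0,-1],[0,0,0,0,0,0,-1],[0,0,0,0,0,0,-1],[0,0,0,0,0,0,-1],[0,0,0,0,0,0,-1],[0,0,0,0,0,0,-1]]'
python3 - <<'E'
from h import *
np.set_printoptions(precision=4,suppress=True)
im,M=snap('w3');o=ctrl.get_obs();R=Ro.from_rotvec(o['tool_rot']).as_matrix();print(o['tool_pos'],R)
c=cv2.resize(im[:,120:520],None,fx=1.5,fy=1.5,interpolation=cv2.INTER_CUBIC);cv2.imwrite('pics/z3.png',c[:,:,::-1])
E
```

```text
t: 5.2
tool_pos: [0.508, 0.1608, 0.2132]
tool_rot: [0.069, 3.139, 0.0]
contact_force: [0.6, -0.6, -1.1]
opening: 0.0036
grip_force: 59.5
t: 6.03
tool_pos: [0.5391, 0.0723, 0.2128]
tool_rot: [0.282, 2.598, -0.075]
contact_force: [-0.7, 0.4, -0.9]
opening: 0.0031
grip_force: 59.5
t: 6.87
tool_pos: [0.539, 0.0723, 0.2118]
tool_rot: [0.282, 2.605, -0.076]
contact_force: [-0.4, 0.4, -1.3]
opening: 0.0032
grip_force: 59.5
[0.539  0.0723 0.2117] [[-0.8459  0.2141  0.4886]
 [ 0.1854  0.9768 -0.1072]
 [-0.5002 -0.0001 -0.8659]]
```

View pics/z3.png

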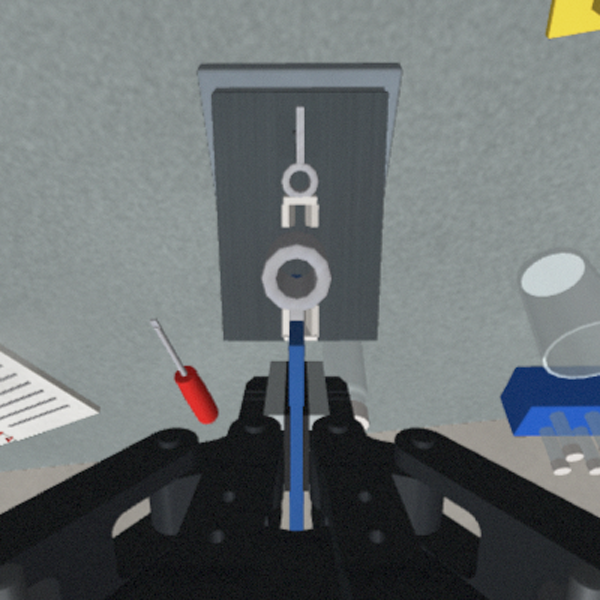

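The orientation matches the jig. The fixed ring is at crop (300,181), the leaf ring at (296,276) and the deck centreline at about x=300, so a few mm of y shift are needed. I'll compute the offsets in tool axes.

```bash
python3 - <<'E'
from h import *
np.set_printoptions(precision=1,suppress=True)
im,_=load('w3');m=camera_model('wrist');H=np.array(m['hand_eye']);f=200/np.tan(np.radians(m['vertical_fov'])/2)
M=(f,m['cx'],m['cy'],H[:3,:3],H[:3,3])
g=cv2.cvtColor(np.ascontiguousarray(im),cv2.COLOR_RGB2GRAY)
def ringc(x0,x1,y0,y1,th):
    s=(g[y0:y1,x0:x1]>th).astype(np.uint8);n,l,st,c=cv2.connectedComponentsWithStats(s)
    cs,_=cv2.findContours(s,cv2.RETR_EXTERNAL,cv2.CHAIN_APPROX_NONE);k=max(cs,key=cv2.contourArea)
    return cv2.minEnclosingCircle(k),(x0,y0)
for a in((305,335,107,128.0,110),(290,345,160,207,125)):
    r,o=ringc(*[int(v) for v in a]);print(r,o,r[0][0]+o[0],r[0][1]+o[1])
P=lambda p,z:onz(M,p,z)*1e3
for nm,p,z in(('fix ring',(320,120.7),.1184),('fixleaf end',(320.3,192/1.5-120/1.5+72-72+25),.1184),('leaf ring',(317.3,184),-.0157),
  ('deck tl',(120+213/1.5,91/1.5),.1484),('deck tr',(120+387/1.5,91/1.5),.1484),('deck bl',(120+223/1.5,340/1.5),.1484),('deck br',(120+379/1.5,340/1.5),.1484),
  ('lip1 l',(120+281/1.5,204/1.5),.1264),('lip1 r',(120+319/1.5,204/1.5),.1264),('platetop0',(120+297/1.5,322/1.5),-.0347)):print(nm,P(p,z))
E
```

```text
((14.5, 12.600000381469727), 12.845722198486328) (305, 107) 319.5 119.60000038146973
((27.787878036499023, 26.787878036499023), 23.8975887298584) (290, 160) 317.787878036499 186.78787803649902
fix ring [ 60.4   1.2 118.4]
fixleaf end [ 95.7   1.3 118.4]
leaf ring [ 40.4  -0.9 -15.7]
deck tl [108.3 -47.5 148.4]
deck tr [108.3  50.2 148.4]
deck bl [-40.8 -48.2 148.4]
deck br [-40.8  52.9 148.4]
lip1 l [ 47.8  -9.2 126.4]
lip1 r [ 47.8  11.8 126.4]
platetop0 [ 33.7  -0.7 -34.7]
```

```bash
python3 -m crank '[[9.5,1,0,0,0,0,-1],[9.5,1.1,0,0,0,0,-1],[0,0,15,0,0,0,-1],[0,0,15,0,0,0,-1],[0,0,15,0,0,0,-1],[0,0,9,0,0,0,-1],[0,0,0,0,0,0,-1],[0,0,0,0,0,0,-1],[0,0,0,0,0,0,-1],[0,0,0,0,0,0,-1]]' 80
python3 - <<'E'
from h import *
np.set_printoptions(precision=4,suppress=True)
im,M=snap('w4');o=ctrl.get_obs();R=Ro.from_rotvec(o['tool_rot']).as_matrix();print(o['tool_pos'],R.T@(o['tool_pos']-np.array([.539,.0723,.2117])))
c=cv2.resize(im[40:290,220:420],None,fx=2.4,fy=2.4,interpolation=cv2.INTER_CUBIC);cv2.imwrite('pics/z4.png',c[:,:,::-1])
E
```

```text
t: 7.75
tool_pos: [0.55, 0.0723, 0.1567]
tool_rot: [0.282, 2.603, -0.075]
contact_force: [0.2, 0.2, -0.5]
opening: 0.0029
grip_force: 79.3
[0.5501 0.0723 0.1568] [0.0182 0.0023 0.0529]
```

View pics/z4.png

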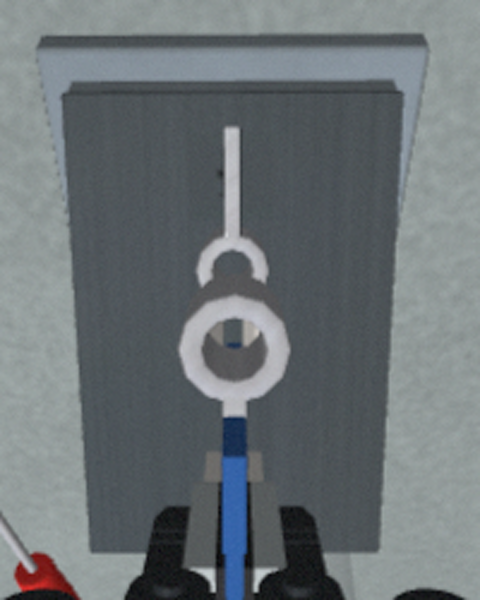

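```bash
python3 -m crank '[[1.5,-0.3,0,0,0,0,-1],[0,0,5,0,0,0,-1],[0,0,5,0,0,0,-1],[0,0,5,0,0,0,-1],[0,0,5,0,0,0,-1],[0,0,5,0,0,0,-1],[0,0,5,0,0,0,-1],[0,0,0,0,0,0,-1],[0,0,0,0,0,0,-1],[0,0,0,0,0,0,-1]]'
```

```text
t: 8.63
tool_pos: [0.563, 0.0689, 0.1287]
tool_rot: [0.282, 2.605, -0.076]
contact_force: [-0.4, -0.5, -1.1]
opening: 0.0028
grip_force: 79.4
```

Free so far, with the edge about 24 mm above the deck.

```bash
python3 -m crank '[[0,0,4,0,0,0,-1],[0,0,4,0,0,0,-1],[0,0,4,0,0,0,-1],[0,0,4,0,0,0,-1],[0,0,3,0,0,0,-1],[0,0,0,0,0,0,-1],[0,0,0,0,0,0,-1],[0,0,0,0,0,0,-1],[0,0,0,0,0,0,-1],[0,0,0,0,0,0,-1]]'
```

```text
t: 9.47
tool_pos: [0.5724, 0.0669, 0.1126]
tool_rot: [0.282, 2.604, -0.076]
contact_force: [0.5, 0.9, -1.0]
opening: 0.0033
grip_force: 79.4
```

```bash
python3 -m crank '[[0,0,2,0,0,0,-1],[0,0,2,0,0,0,-1],[0,0,1,0,0,0,-1],[0,0,0,0,0,0,-1],[0,0,0,0,0,0,-1],[0,0,0,0,0,0,-1],[0,0,0,0,0,0,-1],[0,0,0,0,0,0,-1],[0,0,0,0,0,0,-1],[0,0,0,0,0,0,-1]]'
python3 -m crank '[[0,0,1.5,0,0,0,-1],[0,0,1,0,0,0,-1],[0,0,0,0,0,0,-1],[0,0,0,0,0,0,-1],[0,0,0,0,0,0,-1],[0,0,0,0,0,0,-1],[0,0,0,0,0,0,-1],[0,0,0,0,0,0,-1],[0,0,0,0,0,0,-1],[0,0,0,0,0,0,-1]]'
python3 -c "
from h import *
o=ctrl.get_obs();R=Ro.from_rotvec(o['tool_rot']).as_matrix();print(R.T@(o['tool_pos']-np.array([.539,.0723,.2117])),R.T@o['contact_force'])"
```

```text
t: 10.3
tool_pos: [0.574, 0.0669, 0.1111]
tool_rot: [0.283, 2.607, -0.077]
contact_force: [-33.0, 3.8, 29.1]
opening: 0.0026
grip_force: 86.7
t: 11.13
tool_pos: [0.5743, 0.0671, 0.1111]
tool_rot: [0.283, 2.61, -0.078]
contact_force: [-59.3, 5.6, 53.3]
opening: 0.0027
grip_force: 91.9
[0.01894325 0.00266174 0.1050197 ] [ 24.90497143  -7.38045278 -75.62506768]
```

```bash
python3 -m crank '[[0,0,-2,0,0,0,-1],[0,0,-0.5,0,0,0,-1],[0,0,0,0,0,0,-0.8],[0,0,0,0,0,0,-0.6],[0,0,0,0,0,0,-0.4],[0,0,0,0,0,0,-0.2],[0,0,0,0,0,0,0],[0,0,0,0,0,0,0],[0,0,-10,0,0,0,0],[0,0,-20,0,0,0,0]]' 30
python3 -m crank '[[0,0,-20,0,0,0,0],[0,0,-20,0,0,0,0],[0,0,-20,0,0,0,0],[0,0,-20,0,0,0,0],[0,0,0,0,0,0,0],[0,0,0,0,0,0,0],[0,0,0,0,0,0,0],[0,0,0,0,0,0,0],[0,0,0,0,0,0,0],[0,0,0,0,0,0,0]]' 30
python3 - <<'E'
from h import *
np.set_printoptions(precision=4,suppress=True)
im,M=snap('w5');sc=get_image('scene');tp=get_image('top')
a=cv2.resize(im[20:270,220:420],None,fx=2,fy=2,interpolation=cv2.INTER_CUBIC)
b=cv2.resize(sc[150:250,280:380],None,fx=3.9,fy=5,interpolation=cv2.INTER_CUBIC)
cv2.imwrite('pics/z5.png',np.hstack([a,b])[:,:,::-1])
E
```

```text
t: 11.97
tool_pos: [0.5586, 0.0691, 0.1311]
tool_rot: [0.283, 2.61, -0.077]
contact_force: [-0.3, 1.1, -0.1]
opening: 0.0427
grip_force: 0.0
t: 12.8
tool_pos: [0.5207, 0.0779, 0.2017]
tool_rot: [0.282, 2.607, -0.076]
contact_force: [0.2, 0.1, 0.7]
opening: 0.0427
grip_force: 0.0
```

View pics/z5.png

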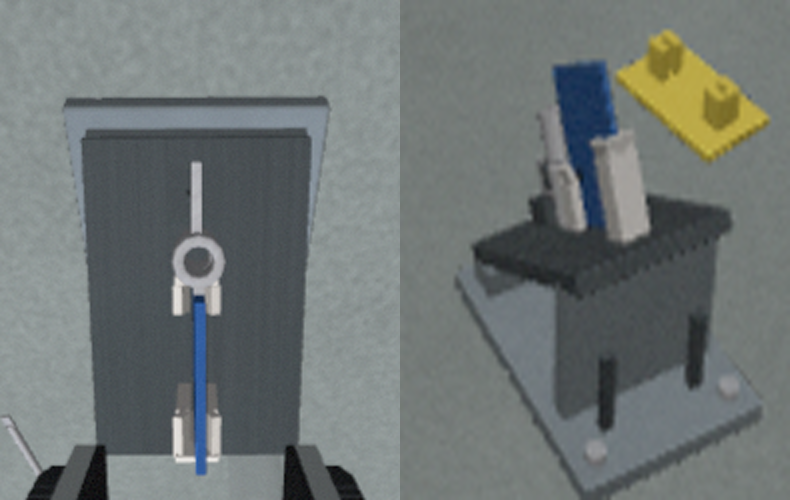

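The leaf is seated in both guides, its knuckle at crop (198,261) covers the fixed one. I'll fix the bore axis position from this view and then find the pin.

```bash
python3 - <<'E'
from h import *
np.set_printoptions(precision=4,suppress=True)
im,M=load('w5');z=np.load('pics/w5.npz');R=Ro.from_rotvec(z['r']).as_matrix();print(R)
g=cv2.cvtColor(np.ascontiguousarray(im),cv2.COLOR_RGB2GRAY)
# plane of leaf knuckle top: deck origin est + 57 mm along z_h
zh=-R[:,2];O=np.array([.598,.061,.075])
for p in((319.25,150.5),(319.25,138),(319.25,163.5),(306.2,150.5),(332,150.5)):
    C,d=ray(M,p);X=C+d*(((O+.057*zh-C)@zh)/(d@zh));print(p,X,'hinge',R.T@(X-O)*[-1,1,-1]*1e3)
for p,h in(((220+196/2,20+165/2),.030),((220+83/2,20+137/2),0),((220+310/2,20+137/2),0),((220+97/2,20+455/2),0),((220+300/2,20+455/2),0)):
    C,d=ray(M,p);X=C+d*(((O+h*zh-C)@zh)/(d@zh));print(p,X,'hinge',R.T@(X-O)*[-1,1,-1]*1e3)
E
```

```text
[[-0.8469  0.2144  0.4866]
 [ 0.1855  0.9767 -0.1074]
 [-0.4984 -0.0007 -0.867 ]]
(319.25, 150.5) [0.5317 0.0759 0.1017] hinge [-45.5904   0.3635  57.    ]
(319.25, 138) [0.5241 0.0776 0.0972] hinge [-54.6191   0.3477  57.    ]
(319.25, 163.5) [0.5399 0.0742 0.1065] hinge [-35.9902   0.3803  57.    ]
(306.2, 150.5) [0.5297 0.0666 0.1017] hinge [-45.59    -9.2008  57.    ]
(332, 150.5) [0.5337 0.0851 0.1017] hinge [-45.5908   9.7076  57.    ]
(318.0, 102.5) [0.5159 0.0785 0.0613] hinge [-79.6301  -0.524   30.    ]
(261.5, 88.5) [0.5098 0.0298 0.0294] hinge [-91.6432 -49.3061   0.    ]
(375.0, 88.5) [0.5308 0.1256 0.0293] hinge [-91.6395  48.7808   0.    ]
(268.5, 247.5) [0.6364 0.0018 0.1039] hinge [ 57.8618 -49.6121   0.    ]
(370.0, 247.5) [0.658  0.1004 0.1038] hinge [57.8429 51.3389 -0.    ]
```

```bash
python3 -m crank '[[0,0,-10,0,0,0,0],[0,0,-10,0,0.104,0,0],[0,0,-10,0,0.105,0,0],[0,0,-10,0,0.105,0,0],[0,0,-10,0,0.105,0,0],[0,0,0,0,0.105,0,0],[-2,-36,0,0,0,0,0],[-2,-36,0,0,0,0,0],[-2,-36,0,0,0,0,0],[-2,-36,0,0,0,0,0]]'
python3 -m crank '[[-2,-36,0,0,0,0,0],[-2,-36,0,0,0,0,0],[-2,-36,0,0,0,0,0],[-2,-36,0,0,0,0,0],[-2,-36,0,0,0,0,0],[-2,-36,0,0,0,0,0],[0,0,0,0,0,0,0],[0,0,0,0,0,0,0],[0,0,0,0,0,0,0],[0,0,0,0,0,0,0]]'
python3 - <<'E'
from h import *
np.set_printoptions(precision=4,suppress=True)
im,M=snap('w6');o=ctrl.get_obs();print(o['tool_pos'],Ro.from_rotvec(o['tool_rot']).as_matrix())
print('pin',onz(model('top'),(445.1,231.6),.09))
for b in blobs(im,(0,140,70),(7,255,255),20)[:5]:print(b[0],b[1],b[2],onz(M,b[1],.092))
E
```

```text
t: 13.78
tool_pos: [0.4789, -0.0614, 0.2498]
tool_rot: [0.337, 3.123, -0.0]
contact_force: [0.9, -1.3, 0.2]
opening: 0.0428
grip_force: 0.0
t: 14.62
tool_pos: [0.445, -0.2726, 0.2493]
tool_rot: [0.336, 3.123, 0.0]
contact_force: [-0.6, 0.4, -0.3]
opening: 0.0431
grip_force: 0.0
[ 0.445  -0.2725  0.2493] [[-0.9772  0.2123  0.0004]
 [ 0.2123  0.9772 -0.0001]
 [-0.0004  0.     -1.    ]]
pin [ 0.4658 -0.2771  0.09  ]
279 [315.3262 200.2222] [308 188  16  24] [ 0.4607 -0.279   0.092 ]
```

View pics/w6.png

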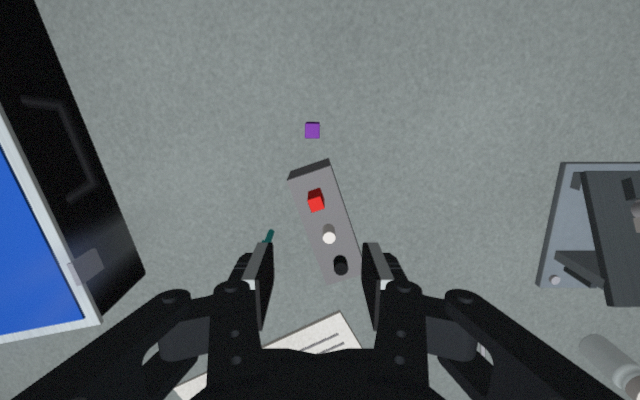

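The red head is at (315,200) at the near end of the row, with white at (329,237) and black at (340,265). The purple decoy stands clear at (312,130). Next I'll measure the head's top face.

```bash
python3 - <<'E'
from h import *
np.set_printoptions(precision=4,suppress=True)
im,M=load('w6')
print(im[186:214,306:326,0])
for th in(150,180,200):
    for b in blobs(im,(0,140,th),(7,255,255),20)[:1]:
        ys,xs=np.nonzero(b[3]);r=cv2.minAreaRect(np.c_[xs,ys].astype(np.float32));print(th,b[0],b[1],r,onz(M,r[0],.092))
        bx=[onz(M,p,.092) for p in cv2.boxPoints(r)];e=bx[1]-bx[0];print('yaw',np.degrees(np.arctan2(e[1],e[0]))%90,[np.linalg.norm(bx[i+1]-bx[i]) for i in(0,1)])
a,b=onz(M,(329,235),.082),onz(M,(340.5,262.5),.076);print(a,b,np.degrees(np.arctan2(*(b-a)[[1,0]])))
E
```

```text
[[138 138 138 139 136 138 136 136 140 137 138 137 137 135 138 138 140 138
  138 136]
 [134 137 135 138 135 135 135 137 134 138 134 128 125 124 131 136 135 135
  136 136]
 [137 137 137 138 135 139 139 135 129 128 120 105 100  99 115 137 134 138
  136 138]
 [135 136 137 137 136 131 131 123 107 104  91  92  94  97 106 129 136 136
  134 135]
 [138 139 132 128 122 107 105  94  93  94  93  93  94  90  98 120 136 135
  134 135]
 [135 132 121 104  94  96  95  94  93  92  93  92  94  93  94 115 135 136
  133 136]
 [138 129 112  90  90  94  94  95  93  92  93  94  97  96  92 103 130 136
  138 135]
 [137 129 104  93  94  94  94  94  93  91  96  92  97  94  91  92 114 134
  139 136]
 [137 129 102  93  92  94  93  93  93  93  94  96  95  93  92  87 103 133
  136 137]
 [136 129  99  96  93  94  93  93  95  95  93  93  95 103  99  89  99 126
  136 136]
 [135 127  94  94  96  94  94  93  93  94 109 132 147 164 136  87  95 116
  135 137]
 [137 125  96  89  93  91  96 107 131 151 176 205 218 223 188  89  89 103
  132 137]
 [135 119  95  90 111 140 152 179 207 222 229 231 229 230 213 123  91 101
  125 
[... 1359 characters left out ...]
7753295898, 13.597793579101562), 71.56504821777344) [ 0.4642 -0.2796  0.092 ]
yaw 6.789594966130537 [np.float64(0.013347708070340083), np.float64(0.013213321779376789)]
180 168 [315.5714 203.9643] ((315.6499938964844, 203.9499969482422), (12.33288288116455, 13.281566619873047), 71.56504821777344) [ 0.4645 -0.2795  0.092 ]
yaw 6.800485659931141 [np.float64(0.013043231709314736), np.float64(0.012575636197476227)]
200 164 [315.5 204. ] ((315.5, 204.0), (12.332881927490234, 12.965337753295898), 71.56504821777344) [ 0.4645 -0.2796  0.092 ]
yaw 6.800443942836466 [np.float64(0.012733843629492094), np.float64(0.012576857702990713)]
[ 0.5035 -0.2738  0.082 ] [ 0.5403 -0.2684  0.076 ] 8.39348105750126
```

```bash
python3 -m crank '[[-20.7,-2.8,0,0,0,0,0],[0,0,20,0,0,-0.115,0],[0,0,20,0,0,-0.115,0],[0,0,20,0,0,-0.115,0],[0,0,22,0,0,0,0],[0,0,22,0,0,0,0],[0,0,22,0,0,0,0],[0,0,22,0,0,0,0],[0,0,22,0,0,0,0],[0,0,18,0,0,0,0]]' 50
python3 -m crank '[[0,0,0,0,0,0,0],[0,0,0,0,0,0,-0.3],[0,0,0,0,0,0,-0.6],[0,0,0,0,0,0,-1],[0,0,0,0,0,0,-1],[0,0,0,0,0,0,-1],[0,0,0,0,0,0,-1],[0,0,0,0,0,0,-1],[0,0,0,0,0,0,-1],[0,0,0,0,0,0,-1]]' 50
```

```text
t: 15.5
tool_pos: [0.4643, -0.2791, 0.0596]
tool_rot: [0.206, -3.134, -0.001]
contact_force: [-0.3, -0.0, 0.2]
opening: 0.0425
grip_force: 0.0
t: 16.33
tool_pos: [0.4654, -0.2806, 0.0629]
tool_rot: [-0.203, 3.133, 0.001]
contact_force: [0.3, 5.3, 6.8]
opening: 0.0128
grip_force: 51.5
```

```bash
python3 -m crank '[[0,0,-18,0,0,0,-1],[0,0,-28,0,0,0,-1],[0,0,-28,0,0,0,-1],[0,0,-28,0,0,0,-1],[0,0,-28,0,0,0,-1],[0,0,-28,0,0,0,-1],[-5,30,0,0,0,0,-1],[-5,37,0,0,0,0,-1],[-5,37,0,0,0,0,-1],[-5,37,0,0,0,0,-1]]' 60
python3 -m crank '[[-5,37,0,0,0,0,-1],[-5,37,0,0,0,0,-1],[-5,37,0,0,0,0,-1],[-5,37,0,0,0,0,-1],[-5,37,0,0,0,0,-1],[-5,40,0,0,0,0,-1],[0,0,0,0,0,0.115,-1],[0,0,0,0,0,0.115,-1],[0,0,0,0,0,0.114,-1],[0,0,0,0,-0.105,0,-1]]' 60
python3 -m crank '[[0,0,0,0,-0.105,0,-1],[0,0,0,0,-0.105,0,-1],[0,0,0,0,-0.105,0,-1],[0,0,0,0,-0.104,0,-1],[0,0,0,0,0,0,-1],[0,0,0,0,0,0,-1],[0,0,0,0,0,0,-1],[0,0,0,0,0,0,-1],[0,0,0,0,0,0,-1],[0,0,0,0,0,0,-1]]' 60
python3 - <<'E'
from h import *
np.set_printoptions(precision=4,suppress=True)
im,M=snap('w7');o=ctrl.get_obs();R=Ro.from_rotvec(o['tool_rot']).as_matrix();print(o['tool_pos'],R)
print('hinge',R.T@(o['tool_pos']-np.array([.598,.061,.075]))*[-1,1,-1]*1e3)
c=cv2.resize(im[:,170:470],None,fx=1.5,fy=1.5,interpolation=cv2.INTER_CUBIC);cv2.imwrite('pics/z7.png',c[:,:,::-1])
E
```

```text
t: 17.17
tool_pos: [0.466, -0.138, 0.22]
tool_rot: [-0.2, 3.133, -0.004]
contact_force: [0.7, 0.9, -1.2]
opening: 0.013
grip_force: 58.8
t: 18.0
tool_pos: [0.469, 0.0878, 0.2194]
tool_rot: [0.332, 3.016, -0.019]
contact_force: [-0.6, 0.5, -0.1]
opening: 0.0123
grip_force: 58.9
t: 18.83
tool_pos: [0.4675, 0.0882, 0.2198]
tool_rot: [0.282, 2.605, -0.076]
contact_force: [0.2, -0.4, 0.1]
opening: 0.013
grip_force: 58.9
[0.4673 0.0883 0.2195] [[-0.846   0.2138  0.4885]
 [ 0.1851  0.9769 -0.1069]
 [-0.5    -0.     -0.866 ]]
hinge [-43.344   -1.3019 191.8554]
```

View pics/z7.png

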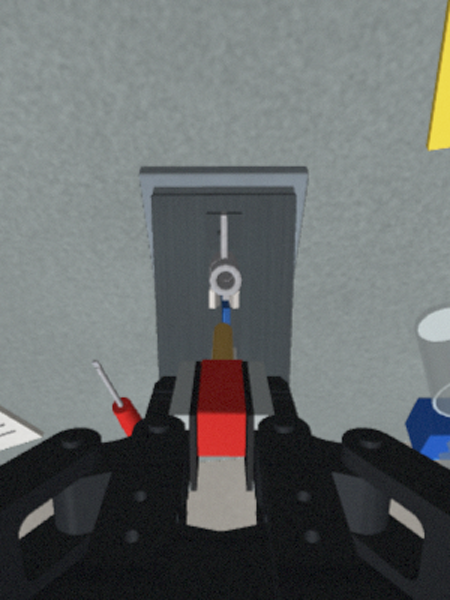

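The picture shows the pin held square, with the brass shank at crop x=223 and the leaf ring at (226,281). That needs about +2 mm in y and +1.5 mm in x. I'll move closer and measure numerically.

```bash
python3 -m crank '[[1.5,1.8,0,0,0,0,-1],[0,0,10,0,0,0,-1],[0,0,10,0,0,0,-1],[0,0,10,0,0,0,-1],[0,0,10,0,0,0,-1],[0,0,10,0,0,0,-1],[0,0,0,0,0,0,-1],[0,0,0,0,0,0,-1],[0,0,0,0,0,0,-1],[0,0,0,0,0,0,-1]]'
cat > m.py <<'E'
from h import *
import sys
np.set_printoptions(precision=1,suppress=True,linewidth=200)
im,_=snap(sys.argv[1]);o=ctrl.get_obs();R=Ro.from_rotvec(o['tool_rot']).as_matrix()
T=R.T@(o['tool_pos']-np.array([.598,.061,.075]))*[-1,1,-1]*1e3;print('TCP hinge',T)
m=camera_model('wrist');H=np.array(m['hand_eye']);f=200/np.tan(np.radians(m['vertical_fov'])/2)
M=(f,m['cx'],m['cy'],H[:3,:3],H[:3,3])
zr=(T[2]-57)/1e3;pr=proj(M,[0.001,0.0,zr]);print('ring pred px',pr)
r=f*.010/(M[3][:,2]@(np.array([0,0,zr])-M[4]))
g=cv2.cvtColor(np.ascontiguousarray(im),cv2.COLOR_RGB2GRAY)
hsv=cv2.cvtColor(np.ascontiguousarray(im),cv2.COLOR_RGB2HSV)
x0,y0=[int(v-2.2*r) for v in pr];x1,y1=[int(v+2.2*r) for v in pr]
c=cv2.HoughCircles(cv2.resize(g[y0:y1,x0:x1],None,fx=4,fy=4,interpolation=cv2.INTER_CUBIC),cv2.HOUGH_GRADIENT,1,20,param1=80,param2=12,minRadius=int(3.5*r),maxRadius=int(4.6*r))
print('r',r)
if c is not None:
    for k in c[0][:3]:
        p=(k[0]/4+x0-.375,k[1]/4+y0-.375);print('ring',p,k[2]/4,onz(M,p,zr)*1e3)
b=cv2.inRange(hsv,(12,80,40),(30,255,255));b[:, :260]=0;b[:,380:]=0
n,l,s,cc=cv2.connectedComponentsWithStats(b);i=1+np.argmax(s[1:,4]);ys,xs=np.nonzero(l==i);print('brass',s[i])
for y in range(ys.min(),ys.max()+1,3):
    q=xs[ys==y];print(y,q.min(),q.max(),end=' | ')
yt=ys.min();xc=xs[ys<=yt+4].mean();print('\ntip near/far edge',onz(M,(xc,yt),.055)*1e3)
E
python3 m.py w8
```

```text
t: 19.72
tool_pos: [0.4906, 0.0853, 0.1757]
tool_rot: [0.281, 2.603, -0.075]
contact_force: [0.8, 0.2, 0.8]
opening: 0.0128
grip_force: 58.9
TCP hinge [-44.7   0.9 142.5]
ring pred px [318.6 204.4]
r 13.381693768788057
ring (np.float32(317.75), np.float32(205.0)) 12.5 [ 0.5 -0.6 85.5]
brass [311 216  15  24 290]
216 316 321 | 219 313 323 | 222 313 323 | 225 312 324 | 228 312 324 | 231 312 324 | 234 312 325 | 237 312 324 | 
tip near/far edge [ 2.3 -0.4 55. ]
```

```bash
python3 -m crank '[[0.7,-0.2,0,0,0,0,-1],[0,0,8,0,0,0,-1],[0,0,8,0,0,0,-1],[0,0,8,0,0,0,-1],[0,0,4,0,0,0,-1],[0,0,4,0,0,0,-1],[0,0,4,0,0,0,-1],[0,0,4,0,0,0,-1],[0,0,0,0,0,0,-1],[0,0,0,0,0,0,-1]]'
python3 -c "
from h import *
o=ctrl.get_obs();R=Ro.from_rotvec(o['tool_rot']).as_matrix();print(R.T@(o['tool_pos']-np.array([.598,.061,.075]))*[-1,1,-1]*1e3,R.T@o['contact_force'])"
```

```text
t: 20.6
tool_pos: [0.5092, 0.0809, 0.1398]
tool_rot: [0.281, 2.605, -0.075]
contact_force: [-0.2, -0.4, -0.1]
opening: 0.0126
grip_force: 58.9
[-46.3735121    0.45526484 101.61601454] [ 0.14368697 -0.4219946   0.05250579]
```

```bash
python3 -m crank '[[0,0,4,0,0,0,-1],[0,0,4,0,0,0,-1],[0,0,4,0,0,0,-1],[0,0,4,0,0,0,-1],[0,0,4,0,0,0,-1],[0,0,4,0,0,0,-1],[0,0,4,0,0,0,-1],[0,0,4,0,0,0,-1],[0,0,0,0,0,0,-1],[0,0,0,0,0,0,-1]]'
python3 -c "
from h import *
o=ctrl.get_obs();R=Ro.from_rotvec(o['tool_rot']).as_matrix();print(R.T@(o['tool_pos']-np.array([.598,.061,.075]))*[-1,1,-1]*1e3,R.T@o['contact_force'])"
```

```text
t: 21.43
tool_pos: [0.5252, 0.0773, 0.1123]
tool_rot: [0.281, 2.604, -0.076]
contact_force: [2.3, -1.3, -0.7]
opening: 0.0131
grip_force: 58.6
[-45.87932208   0.39493117  69.64450299] [-1.82056686 -0.8140766   1.89721151]
```

```bash
python3 -m crank '[[0,0,2,0,0,0,-1],[0,0,2,0,0,0,-1],[0,0,2,0,0,0,-1],[0,0,0.5,0,0,0,-1],[0,0,0,0,0,0,-1],[0,0,0,0,0,0,-1],[0,0,0,0,0,0,-1],[0,0,0,0,0,0,-1],[0,0,0,0,0,0,-1],[0,0,0,0,0,0,-1]]'
python3 -c "
from h import *
o=ctrl.get_obs();R=Ro.from_rotvec(o['tool_rot']).as_matrix();print(R.T@(o['tool_pos']-np.array([.598,.061,.075]))*[-1,1,-1]*1e3,R.T@o['contact_force'])"
```

```text
t: 22.27
tool_pos: [0.5282, 0.0768, 0.107]
tool_rot: [0.281, 2.604, -0.075]
contact_force: [-1.0, -2.3, 4.6]
opening: 0.0126
grip_force: 59.5
[-45.87760429   0.52571412  63.5179113 ] [-1.90325886 -2.46114093 -4.17592711]
```

```bash
python3 -m crank '[[0,0,1,0,0,0,-1],[0,0,1,0,0,0,-1],[0,0,0,0,0,0,-1],[0,0,0,0,0,0,-1],[0,0,0,0,0,0,-1],[0,0,0,0,0,0,-1],[0,0,0,0,0,0,-1],[0,0,0,0,0,0,-1],[0,0,0,0,0,0,-1],[0,0,0,0,0,0,-1]]'
python3 -c "
from h import *
o=ctrl.get_obs();R=Ro.from_rotvec(o['tool_rot']).as_matrix();print(R.T@(o['tool_pos']-np.array([.598,.061,.075]))*[-1,1,-1]*1e3,R.T@o['contact_force'])"
```

```text
t: 23.1
tool_pos: [0.5289, 0.0769, 0.1065]
tool_rot: [0.281, 2.605, -0.076]
contact_force: [-16.3, -0.6, 18.4]
opening: 0.0131
grip_force: 62.3
[-45.68287223   0.72963084  62.75824889] [  4.48459586  -4.1021748  -23.86500167]
```

The shoulder is bearing on the knuckle at the expected depth. I'll release and withdraw.

```bash
python3 -m crank '[[0,0,-0.5,0,0,0,-1],[0,0,0,0,0,0,-0.6],[0,0,0,0,0,0,-0.4],[0,0,0,0,0,0,-0.2],[0,0,0,0,0,0,0],[0,0,0,0,0,0,0],[0,0,0,0,0,0,0],[0,0,-10,0,0,0,0],[0,0,-15,0,0,0,0],[0,0,-20,0,0,0,0]]' 30
python3 -m crank '[[0,0,-20,0,0,0,0],[0,0,-20,0,0,0,0],[0,0,-20,0,0,0,0],[0,0,-20,0,0,0,0],[0,0,0,0,0,0,0],[0,0,0,0,0,0,0],[0,0,0,0,0,0,0],[0,0,0,0,0,0,0],[0,0,0,0,0,0,0],[0,0,0,0,0,0,0]]' 30
python3 - <<'E'
from h import *
np.set_printoptions(precision=1,suppress=True)
im,M=snap('w9');o=ctrl.get_obs();R=Ro.from_rotvec(o['tool_rot']).as_matrix();O=np.array([.598,.061,.075]);zh=-R[:,2]
def hin(p,h):
    C,d=ray(M,p);X=C+d*(((O+h*zh-C)@zh)/(d@zh));return R.T@(X-O)*[-1,1,-1]*1e3
for nm,lo,hi,h in(('red bright',(0,140,150),(7,255,255),.093),('red all',(0,140,50),(7,255,255),.093),('blue',(95,100,30),(125,255,255),.076)):
    for b in blobs(im,lo,hi,60)[:2]:
        ys,xs=np.nonzero(b[3]);bx=cv2.boxPoints(cv2.minAreaRect(np.c_[xs,ys].astype(np.float32)));print(nm,b[0],b[1],b[2]);print(np.array([hin(p,h) for p in bx]))
# scene check: expected head top & shoulder
Ms=model('scene');sc=get_image('scene')
for h in(.057,.093):
    X=O+R@(np.array([.044,0,-h]));print('exp scene',proj(Ms,X))
for b in blobs(sc,(0,120,60),(8,255,255),15):print(b[0],b[1],b[2])
E
```

```text
t: 23.93
tool_pos: [0.5055, 0.0812, 0.1428]
tool_rot: [0.282, 2.608, -0.076]
contact_force: [-0.1, 0.6, 0.5]
opening: 0.0429
grip_force: 0.0
t: 24.77
tool_pos: [0.4674, 0.0897, 0.2121]
tool_rot: [0.281, 2.607, -0.076]
contact_force: [0.1, -0.6, -0.4]
opening: 0.0427
grip_force: 0.0
red bright 284 [318.9 200.8] [310 192  19  19]
[[-54.7  -7.1  93. ]
 [-57.    5.9  93. ]
 [-43.8   8.1  93. ]
 [-41.5  -5.   93. ]]
red all 402 [318.5 197.3] [310 184  19  27]
[[-61.3  -8.1  93. ]
 [-63.6   4.9  93. ]
 [-43.8   8.3  93. ]
 [-41.5  -5.   93. ]]
blue 3752 [520.5 289.7] [441 269 138  43]
[[ 19.  107.5  76. ]
 [ 17.2 227.2  76. ]
 [ 59.4 237.2  76. ]
 [ 61.3 112.5  76. ]]
blue 355 [319.  244.3] [316 210   6  72]
[[-36.4  -1.9  76. ]
 [-36.4   2.2  76. ]
 [ 29.8   2.4  76. ]
 [ 29.8  -2.   76. ]]
exp scene [318.9 170.3]
exp scene [315.4 155.3]
2237 [186.7 125.7] [158  94  68  56]
1417 [188.9  52.9] [148  27  77  64]
794 [235.7  31.9] [213  17  43  38]
625 [349.8 318.4] [330 298  39  41]
531 [281.4  11. ] [265   0  35  26]
415 [211.7   7.6] [196   0  34  22]
89 [316.2 162.8] [312 156   9  16]
60 [251.4   2.7] [238   0  27   7]
52 [157.3  54.6] [146  42  19  28]
16 [154.9 384.4] [152 381   8   9]
```

```bash
python3 - <<'E'
from h import *
np.set_printoptions(precision=1,suppress=True)
O=np.array([.598,.061,.075])
for t in('w5','w9'):
    im,M=load(t);R=Ro.from_rotvec(np.load(f'pics/{t}.npz')['r']).as_matrix();zh=-R[:,2]
    def hin(p,h):
        C,d=ray(M,p);X=C+d*(((O+h*zh-C)@zh)/(d@zh));return R.T@(X-O)*[-1,1,-1]*1e3
    b=[b for b in blobs(im,(95,100,30),(125,255,255),60) if abs(b[1][0]-319)<15][0];x,y,w,h=b[2]
    print(t,'blue',b[2],hin((319,y-.5),.076),hin((319,y+h-.5),.076))
    g=cv2.cvtColor(np.ascontiguousarray(im),cv2.COLOR_RGB2GRAY).astype(float)
    pe=proj(M,O+R@np.array([.092,.03,0]));c=int(pe[0]);s=int(pe[1]);col=g[s-12:s+13,c-4:c+5].mean(1);dv=np.diff(col);print('deck edge pred',pe[1],'grads',s-12+np.argsort(-abs(dv))[:4]+.5,np.sort(-abs(dv))[:4])
E
```

```text
w5 blue [316 168   7  90] [-36.5   0.1  76. ] [31.1  0.2 76. ]
deck edge pred 88.06048499962846 grads [83.5 84.5 88.5 82.5] [-33.3 -23.3 -11.   -8.7]
w9 blue [316 210   6  72] [-36.9   0.5  76. ] [30.2  0.6 76. ]
deck edge pred 134.42388164069695 grads [128.5 129.5 133.5 134.5] [-31.7 -24.1 -17.6 -15.2]
```

```bash
python3 -c "
from station import ctrl
print(ctrl.finish_job())"
```

```text
the job is handed in; nothing more can be done
None
```

I seated the leaf in the guides, pushed the pin through both knuckles until its head bore on the upper one, let go and handed the job in at about 25 s; the camera checks fit both being home to within a few mm, but no verdict came back.

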